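# Start the bracket screw square with the slotted socket driver

## Robot

A 6-joint arm with a two-finger parallel gripper is mounted at the origin on the work surface. World frame = base frame: x ahead of the robot, y to its left, z up, the work surface at z = 0. Lengths are in mm, angles in rad, forces in N, time in s.
With the tool pointing down it reaches from about 150 to 775 mm from the base axis. Payload 6.1 kg.
Tool frame: the origin (TCP) lies at the very end of the fingers, on their centre line; the grasp point (between the pads) lies 19 mm behind it (grip_point_offset is the distance from the TCP to the grasp point, in mm); z points along the fingers, y is the direction in which the jaws open and shut (so a half turn about z gives the same grasp; the last joint's range is limited). The gripper opens to 85 mm and grips with 20 to 120 N. Pads are 22 mm wide; open, the fingers measure 114 mm over their backs; the gripper's body (76 mm by 85 mm) begins 54 mm behind the grasp point. The pads swing forward as they close: fully open they stand 13 mm farther back than shut.
Start: joints at [-1.336, 0.126, -0.04, 1.405, 0, 1.571], TCP at [122.135, -510.579, 231.295] pointing down, gripper open.
Joint ranges: [-2.72, 2.72], [-0.95, 1.95], [-1.27, 1.35], [-1.78, 2.02], [-1.46, 1.47], [-3.14, 3.14]. Speed limits (rad/s): [2.39, 2.39, 3.01, 3.14, 3.14, 3.14].

## Interface

Orientations are given as a unit quaternion [x, y, z, w].
In Python, from station import get_obs, camera, finish_job, grip_point_offset gives the robot as it stands.
- The arm moves only by the tool arm_command, never from a script. Its argument "motion" is a list of rows, each an object with "dr": the turn, a rotation vector about the world's x, y, z in rad, a list of three; "translation": the shift along the world's x, y, z in mm, a list of three; "hand": the finger opening in mm, from 0 to 85.4. A call has 1 to 8 rows; each row shifts and turns the commanded pose from where the row before left it; what a row does not reach is not made up. A row lasts 1/12 s, in which the tool goes at most 41.7 mm and 7.16 degrees, less where a joint would pass 70% of its speed; a pose out of reach is approached as far as the arm can. A call is refused whole if a number of a shift passes 41.7 or a number of a turn 0.125, either way. A call with a gripper value outside its range is refused whole. The fingers move at their own pace and stop on an object; "newtons" is the grip in N (left out, the last holds). Time passes only in rows, so rows that do not move let the fingers close. It gives the time, the measured TCP pose, the force and the opening at its end, in the units of the state.
- get_obs(): the state, without advancing time (a new reading comes with each control period).
- camera(name): name is "scene" or "top" or "wrist"; returns a dict with "color" (480x640x3 uint8, blue, green, red), "fovy" (degrees; the focal length in pixels is half the picture's height over the tangent of half this angle, whatever the lens; pixels are square), "cx", "cy" (the principal point, pixels), "world_to_cam" (4x4, takes a point from world to camera coordinates); the wrist camera has in their place "hand_eye" (4x4, takes a point from camera to tool coordinates, whose origin is the TCP and whose axes are the flange's). Camera axes: x right, y up, looking along -z (the intrinsics and any distortion apply to the point x, -y, -z); pixel columns grow to the right and rows downward; lengths in mm; the calibration is good to about 2 mm. The wrist camera is an equidistant fisheye: a pixel r from the principal point sees the ray r / f radians off the axis. A picture is of the moment at which its call begins: read the wrist's pose just before it. There is no depth.
- finish_job(): hands the job in, once; it reports no verdict.
The state is a dict: "clock": time; "joint_pos": joint angles; "qvel": joint speeds; "tau": joint torques, N m; "tcp_pos": TCP position; "eef_rot": TCP orientation; "force": force on the tool from outside, world axes, zero at the start; "wrist_torque": the same for the moment, N m; "gripper_width": finger opening in mm.
Only numpy, scipy, OpenCV 4.12 (cv2) and the standard library are available. Lean on these libraries where they do the work, as an engineer would, in place of code of your own. Each camera call takes 0.05 s, during which the arm holds its last target.

## Task

One screw of the white shelf bracket is not in yet: the brass one with the raised bar head. Take the red-handled socket driver from the cork mat, set it upright and centred on that screw with the bar inside its slots before you turn anything, then start the screw by turning the driver about a quarter turn clockwise, seen from above, so that the screw clearly turns with it, and leave the driver standing fully down on the screw. Do not disturb the blue-handled driver beside it.

Things in the scene. Friction and masses are not known exactly. Their poses are not given: they have to be found in the camera images.
- driver: Loose, upright driver, 0.2 kg. Red 32 x 32 mm square handle 62 to 135 mm above its foot, cap to 138; below it a 22 mm neck and a 50 x 50 mm steel socket (lowest 40 mm) ending in four corner prongs 15 x 15 x 27 mm: a cross of two open slots 20 mm wide, 27 mm deep, parallel to the handle's faces; fits the bar four ways. Origin: centre of the foot (prong ends); z up its axis, x, y along the slots.
- screw_head (a point): Top centre, on the vertical axis, of the brass screw's bar head (34 long, 8 wide, 12 mm high, on a 10 mm shank); x along the bar, turns with it. 22 mm above the white foot plate, 52 mm above the worktop; prong ends of a fully lowered driver rest on the plate, 22 mm below this point. Nothing centres the driver along the bar but your aim. The dark flat round screw 100 mm away is already in.
- screw (a joint): Angle of the brass screw, rad: 0 at start, grows clockwise seen from above, to 2.6; no turning back below 0. Light friction (0.04 N m), stays as left, does not sink. The driver has about 20 degrees of play either way before its prongs carry the bar: turning it 75 to 85 degrees turns the screw 50 or more. Turntable beyond the plate, to the robot's right, with things up to 260 mm above the worktop.
- spare_driver: The wrong driver, a bystander standing on the same mat about 110 mm from the red one, nearer the robot or farther away: same size and square handle but blue, with a plain round dark socket of 48 mm. Origin: centre of its foot, z up.
Things that resemble listed ones, but are neither listed nor needed, are in the scene too. Leave any purple look-alike of the driver alone.

How it is judged (in metres and radians):
On the way:
1. the red driver is set upright, centred and down over the bar of the brass screw before the screw has been turned (horizontal distance between driver and screw_head below 0.012 m and z of driver in the frame of screw_head below -0.014 m and angle between driver's own z axis and vertical below 0.175 rad and value of joint screw below 0.35 rad), for 0.2 s.
At the end, for the whole second after the job is handed in: The brass screw has been turned clockwise by more than 0.6 rad (35 degrees); the red driver stands on it released and at rest, its axis within 12 mm of the screw's, within 10 degrees of upright, its prong ends more than 14 mm below the top of the bar (horizontal distance between driver and screw_head below 0.012 m and z of driver in the frame of screw_head below -0.014 m and angle between driver's own z axis and vertical below 0.175 rad and value of joint screw above 0.6 rad and linear speed of driver below 0.02 m/s); the robot touches nothing.
It fails at once if the blue-handled driver is knocked or moved by more than 30 mm (distance of spare_driver from where it was at the start of the episode above 0.03 m).
It also fails if it takes over 38 s, if anything falls off the work surface, if the arm or the gripper's body presses on something with over 40 N, if the wrist force passes 120 N, or if a joint passes its speed limit or range.

## Working session

There is one attempt and no reset: what is moved stays moved. The work goes in short steps, Python scripts to look and compute and a tool call to move; the robot and the scene stay as the last step left them, time stands still between calls to the robot, and variables do not carry over. Pictures are saved under pics/ and viewed, and the job is handed in when it is done.

Besides the shell and the picture viewer there is one more tool, called after "Request:" as name([rows], argument=value, ...), one row to a line, values as JSON. arm_command: Moves the arm, as the interface text tells. Its arguments: {"type":"object","properties":{"motion":{"type":"array","items":{"type":"object","properties":{"dr":{"type":"array","items":{"type":"number"}},"translation":{"type":"array","items":{"type":"number"}},"hand":{"type":"number"}}}},"newtons":{"type":"number"}},"required":["motion"]}

```bash
mkdir -p pics; ls; python3 - <<'E'
from station import *
import cv2
o=get_obs();print(o,grip_point_offset)
for n in("scene","top","wrist"):
    c=camera(n);cv2.imwrite(f"pics/{n}0.png",c["color"])
    print(n,{k:v for k,v in c.items() if k!="color"})
E
```

```text
pics
{'clock': 0.0, 'joint_pos': array([-1.33599282e+00,  1.26399111e-01, -4.05987272e-02,  1.40539857e+00,
        1.49840820e-06,  1.57079193e+00]), 'qvel': array([-0.00075891,  0.00136103, -0.00111073,  0.00140276,  0.00080098,
        0.00098427]), 'tau': array([-7.13787867e-04, -4.35917115e+01,  3.52922738e+01,  1.72421476e-02,
       -1.90567821e-04, -1.66051501e-05]), 'tcp_pos': array([ 122.04919473, -510.20317697,  230.52269157]), 'eef_rot': array([ 9.93115751e-01,  1.17134390e-01, -9.29645879e-05, -7.94619928e-04]), 'force': array([0.29119331, 0.16494399, 0.44028978]), 'wrist_torque': array([ 0.02227306, -0.00909562,  0.0467626 ]), 'gripper_width': 85.1549950949838} 18.700000000000003
scene {'fovy': 55.19949031534086, 'cx': 316.6932317458986, 'cy': 241.6492683050432, 'world_to_cam': array([[ 7.53407506e-01,  6.57553864e-01, -2.12301906e-04,
        -4.16368612e+02],
       [-5.14886979e-01,  5.90144386e-01,  6.21788551e-01,
         1.56653572e+02],
       [ 4.08984753e-01, -4.68350850e-01,  7.83185133e-01,
        -8.77918530e+02],
       [ 0.00000000e+00,  0.00000000e+00, 
[... 224 characters left out ...]
1],
       [ 9.96941682e-01,  2.50940766e-02,  7.40106089e-02,
        -4.81730654e+02],
       [-7.41457440e-02,  4.49686307e-03,  9.97237277e-01,
        -7.52553009e+02],
       [ 0.00000000e+00,  0.00000000e+00,  0.00000000e+00,
         1.00000000e+00]])}
wrist {'fovy': 65.70646984690485, 'cx': 317.51856772078435, 'cy': 237.38870311099922, 'hand_eye': array([[-3.37234939e-05,  9.51857959e-01,  3.06539435e-01,
         7.97274940e+01],
       [ 9.99999628e-01,  2.96476404e-04, -8.10596992e-04,
        -8.93437062e-01],
       [-8.62454907e-04,  3.06539293e-01, -9.51857614e-01,
        -1.43297347e+02],
       [ 0.00000000e+00,  0.00000000e+00,  0.00000000e+00,
         1.00000000e+00]])}
```

View pics/scene0.png

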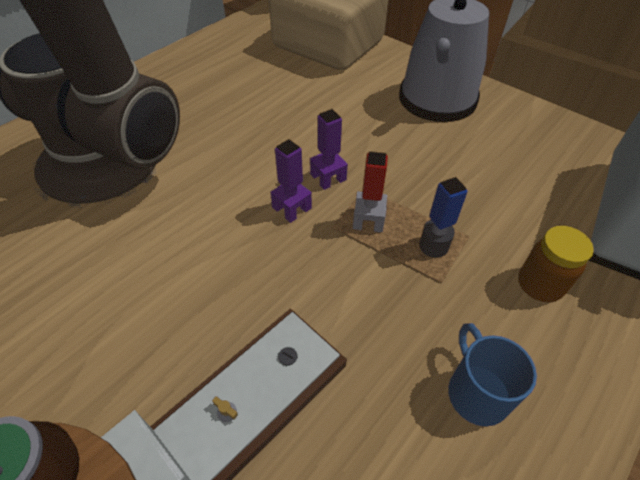

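View pics/top0.png

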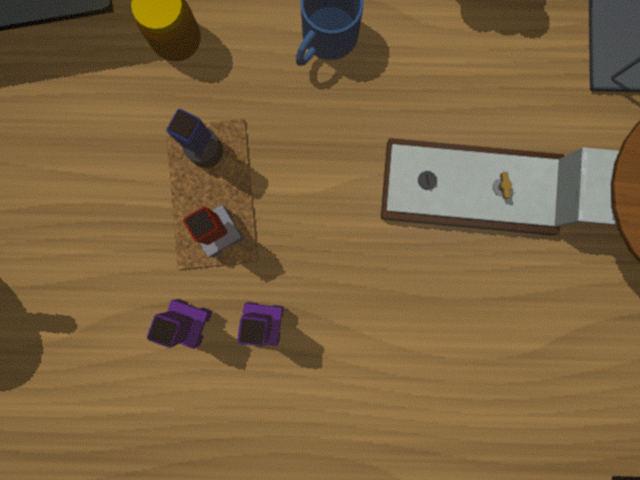

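View pics/wrist0.png

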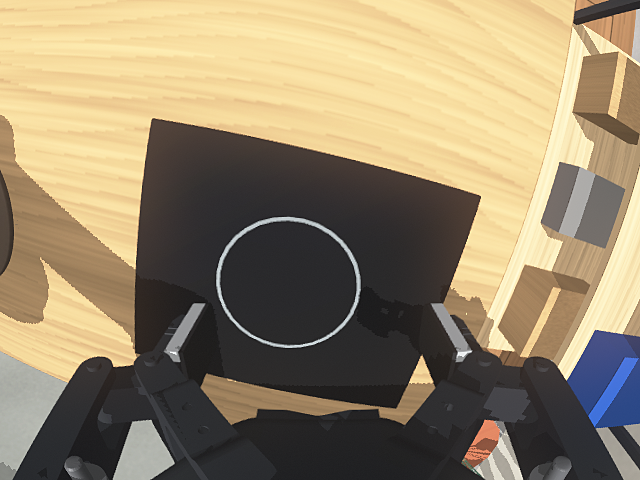

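The top view shows the red driver's cap at about (205,222), the blue one at (188,125) and the brass screw at (506,186). I'll zoom in next.

```bash
cat > h.py <<'E'
import numpy as np, cv2
from station import *
def ray(c,u,v):
    f=240/np.tan(np.radians(c["fovy"])/2)
    T=np.array(c["world_to_cam"]);R=T[:3,:3];o=-R.T@T[:3,3]
    d=R.T@np.array([(u-c["cx"])/f,-(v-c["cy"])/f,-1]);return o,d
def atz(c,u,v,z):
    o,d=ray(c,u,v);return o+d*(z-o[2])/d[2]
def proj(c,p):
    f=240/np.tan(np.radians(c["fovy"])/2)
    T=np.array(c["world_to_cam"]);q=T[:3,:3]@np.array(p,float)+T[:3,3]
    return np.array([c["cx"]+f*q[0]/-q[2],c["cy"]-f*q[1]/-q[2]])
def crop(img,x,y,w,h,s,name):
    cv2.imwrite("pics/"+name,cv2.resize(img[y:y+h,x:x+w],None,fx=s,fy=s,interpolation=cv2.INTER_CUBIC))
def calib(name,f="cal.npz"):
    return None
E
python3 - <<'E'
import cv2
from h import crop
t=cv2.imread("pics/top0.png");s=cv2.imread("pics/scene0.png")
crop(t,155,100,110,80*2,5,"a.png") if 0 else None
import numpy as np
A=cv2.resize(t[190:270,160:260],None,fx=6,fy=6,interpolation=cv2.INTER_CUBIC)
cv2.imwrite("pics/ta.png",A)
cv2.imwrite("pics/tb.png",cv2.resize(t[150:220,460:550],None,fx=8,fy=8,interpolation=cv2.INTER_CUBIC))
cv2.imwrite("pics/sa.png",cv2.resize(s[140:240,330:420],None,fx=6,fy=6,interpolation=cv2.INTER_CUBIC))
cv2.imwrite("pics/sb.png",cv2.resize(s[385:430,195:255],None,fx=12,fy=12,interpolation=cv2.INTER_CUBIC))
E
```

```text
(no output)
```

View pics/ta.png

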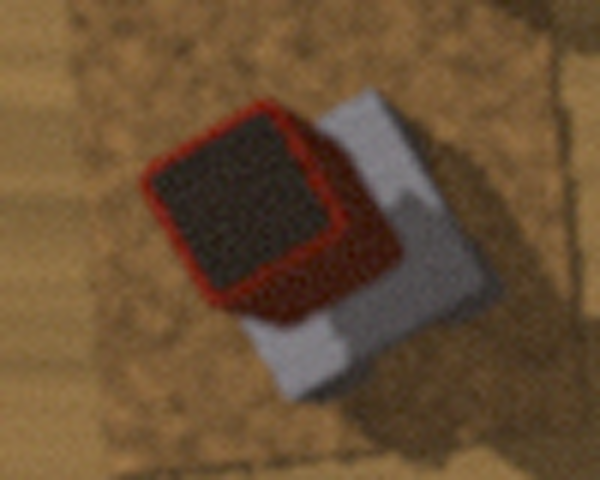

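View pics/tb.png

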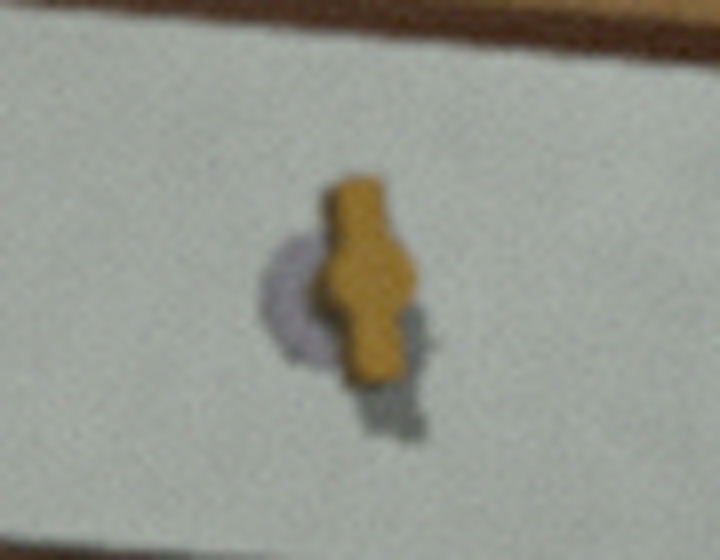

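View pics/sa.png

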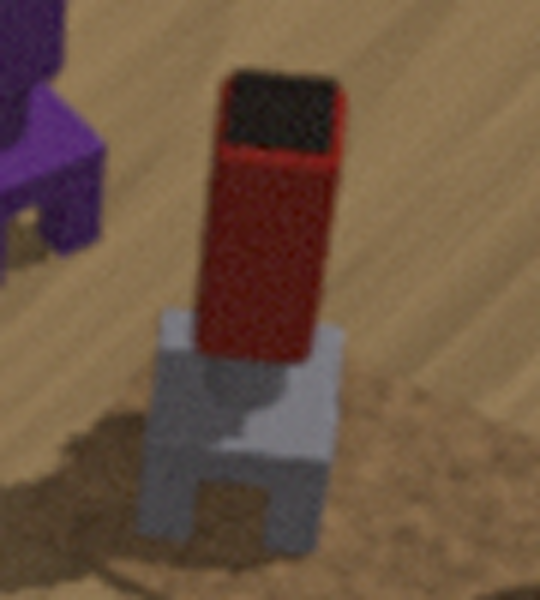

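View pics/sb.png

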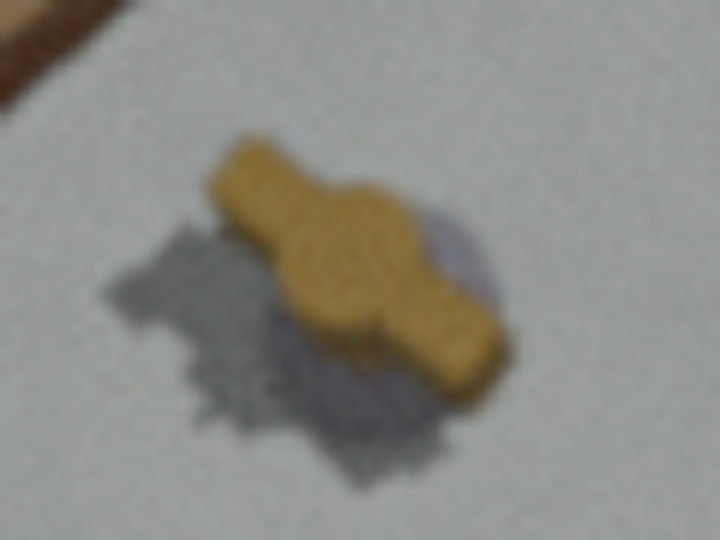

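```bash
python3 - <<'E'
from h import *
ct=camera("top");cs=camera("scene")
def m(x,y,s,x0,y0): return (x+.5)/s-.5+x0,(y+.5)/s-.5+y0
for zm in (0,4):
  print("capred",atz(ct,*m(242.5,203,6,160,190),135+zm).round(1),"cap",atz(ct,*m(242,202,6,160,190),138+zm).round(1))
  print("sock",atz(ct,*m(331.5,244,6,160,190),40+zm).round(1))
P=[atz(ct,*m(x,y,6,160,190),137)[:2] for x,y in((268,100),(140,182),(215,308),(348,222))]
for i in range(4):
  d=P[(i+1)%4]-P[i];print("edge",np.hypot(*d).round(1),np.degrees(np.arctan2(d[1],d[0])).round(1)%90)
S=[atz(ct,*m(x,y,6,160,190),42)[:2] for x,y in((373,88),(495,285),(290,400))]
for i in range(2):
  d=S[i+1]-S[i];print("sedge",np.hypot(*d).round(1),np.degrees(np.arctan2(d[1],d[0])).round(1)%90)
print("scene cap",atz(cs,*m(281,110,6,330,140),140).round(1))
print("screw top",atz(ct,*m(370,281,8,460,150),52).round(1),"scene",atz(cs,*m(358,258,12,195,385),52).round(1))
a=atz(ct,*m(360,178,8,460,150),52);b=atz(ct,*m(377,382,8,460,150),52);d=a-b
print("bar",np.linalg.norm(d),np.degrees(np.arctan2(d[1],d[0])))
a=atz(cs,*m(232,165,12,195,385),52);b=atz(cs,*m(485,360,12,195,385),52);d=a-b
print("bar",np.linalg.norm(d),np.degrees(np.arctan2(d[1],d[0])))
# blue
print("blue cap",atz(ct,188,124,140).round(1))
# turntable items
E
python3 - <<'E'
import cv2
t=cv2.imread("pics/top0.png")
cv2.imwrite("pics/tc.png",cv2.resize(t[90:260,150:270],None,fx=5,fy=5,interpolation=cv2.INTER_CUBIC)[:600])
E
```

```text
capred [481.1 214.4 135. ] cap [481.  213.9 138. ]
sock [481.1 214.5  40. ]
capred [480.7 213.6 139. ] cap [480.6 213.1 142. ]
sock [480.8 213.8  44. ]
edge 28.7 34.599999999999994
edge 28.0 32.80000000000001
edge 29.8 34.7
edge 28.0 35.1
sedge 50.8 33.5
sedge 50.7 30.900000000000006
scene cap [481.3 214.7 140. ]
screw top [ 549.  -162.6   52. ] scene [ 552.2 -163.1   52. ]
bar 33.47021959914668 4.778954760340347
bar 32.834381917517874 -173.84086631779084
blue cap [594.8 231.8 140. ]
```

The red driver is at about (481, 214) with a yaw of 33.5° (mod 90). The brass screw is at about (550.5, -163) with the bar at about 5.5°. Both cameras agree to within 3 mm. Now I move over the driver.

Request:
arm_command([
  {"translation":[16.3,32.9,7],"dr":[0,0,0.0873],"hand":85},
  {"translation":[16.3,32.9,7],"dr":[0,0,0.0873],"hand":85},
  {"translation":[16.3,32.9,7],"dr":[0,0,0.0873],"hand":85},
  {"translation":[16.3,32.9,7],"dr":[0,0,0.0873],"hand":85},
  {"translation":[16.3,32.9,7],"dr":[0,0,0.0873],"hand":85},
  {"translation":[16.3,32.9,7],"dr":[0,0,0.0873],"hand":85},
  {"translation":[16.3,32.9,7],"dr":[0,0,0.0873],"hand":85},
  {"translation":[16.3,32.9,7],"dr":[0,0,0.0873],"hand":85},
])

```text
clock: 0.92
tcp_pos: [252.7, -245.7, 287.7]
eef_rot: [0.892, 0.451, 0.0, 0.0]
force: [2.2, -0.6, 0.0]
gripper_width: 85.4
```

Request:
arm_command([
  {"translation":[16.3,32.9,0],"dr":[0,0,0.0873],"hand":85},
  {"translation":[16.3,32.9,0],"dr":[0,0,0.0873],"hand":85},
  {"translation":[16.3,32.9,0],"dr":[0,0,0.0873],"hand":85},
  {"translation":[16.3,32.9,0],"dr":[0,0,0.0873],"hand":85},
  {"translation":[16.3,32.9,0],"dr":[0,0,0.0873],"hand":85},
  {"translation":[16.3,32.9,0],"dr":[0,0,0.0873],"hand":85},
  {"translation":[16.3,32.9,0],"dr":[0,0,0.0873],"hand":85},
  {"translation":[16.3,32.9,0],"dr":[0,0,0.0873],"hand":85},
])

```text
clock: 1.58
tcp_pos: [383.2, 17.8, 287.5]
eef_rot: [0.684, 0.73, 0.0, 0.0]
force: [0.6, 0.2, 1.0]
gripper_width: 84.6
```

Request:
arm_command([
  {"translation":[16.3,32.9,0],"dr":[0,0,0.0873],"hand":85},
  {"translation":[16.3,32.9,0],"dr":[0,0,0.0873],"hand":85},
  {"translation":[16.3,32.9,0],"dr":[0,0,0.0873],"hand":85},
  {"translation":[16.3,32.9,0],"dr":[0,0,0.0873],"hand":85},
  {"translation":[16.3,32.9,0],"dr":[0,0,0.0873],"hand":85},
  {"translation":[16.3,32.9,0],"dr":[0,0,0.0873],"hand":85},
  {"translation":[0,0,0],"hand":85},
  {"translation":[0,0,0],"hand":85},
])

```text
invalid input at $.motion[6]: expected keys dr, translation, hand
```

```bash
python3 - <<'E'
from h import *
from scipy.spatial.transform import Rotation as R
o=get_obs();r=R.from_quat(o["eef_rot"]).as_matrix()
print(o["clock"],o["tcp_pos"],np.degrees(o["joint_pos"]).round(1),r.round(3),np.degrees(np.arctan2(r[1,0],r[0,0])))
c=camera("wrist");cv2.imwrite("pics/w1.png",c["color"])
for n in("top","scene"):cv2.imwrite(f"pics/{n}1.png",camera(n)["color"])
E
```

```text
1.5833 [383.19072057  17.79118185 287.49747024] [  2.7  -7.7 -10.   87.6  -0.   88.9] [[-0.066  0.998  0.001]
 [ 0.998  0.066 -0.   ]
 [-0.     0.001 -1.   ]] 93.7629295924362
```

View pics/w1.png

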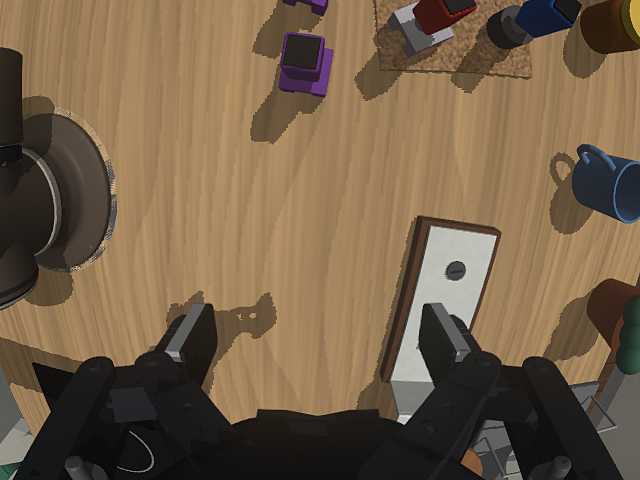

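View pics/scene1.png

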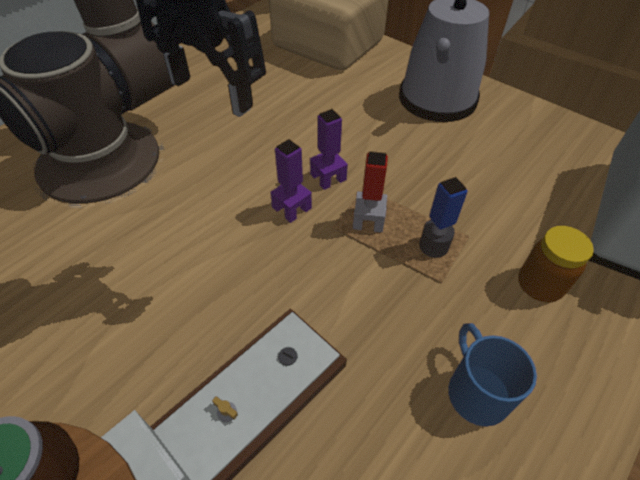

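View pics/top1.png

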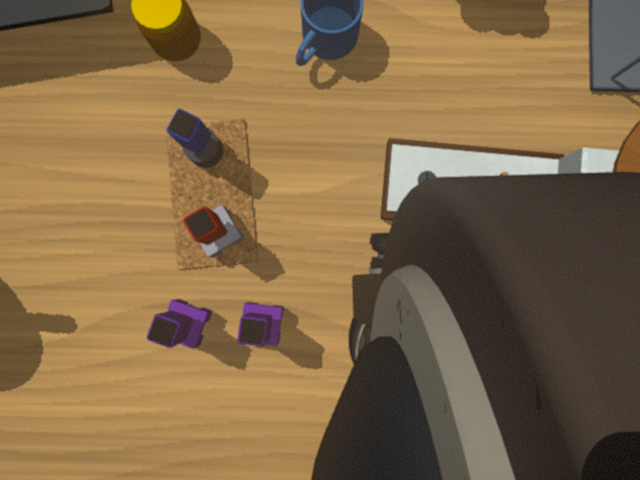

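The third call was refused because the stationary rows had no dr. I'll resend it. The wrist view shows the drivers standing as before.

Request:
arm_command([
  {"translation":[16.3,32.9,0],"dr":[0,0,0.0873],"hand":85},
  {"translation":[16.3,32.9,0],"dr":[0,0,0.0873],"hand":85},
  {"translation":[16.3,32.9,0],"dr":[0,0,0.0873],"hand":85},
  {"translation":[16.3,32.9,0],"dr":[0,0,0.0873],"hand":85},
  {"translation":[16.3,32.9,0],"dr":[0,0,0.0873],"hand":85},
  {"translation":[16.3,32.9,-10],"dr":[0,0,0.0873],"hand":85},
  {"translation":[0,0,-40],"dr":[0,0,0],"hand":85},
  {"translation":[0,0,-40],"dr":[0,0,0],"hand":85},
])

```text
clock: 2.4
tcp_pos: [483.0, 214.2, 197.4]
eef_rot: [0.473, 0.881, 0.002, 0.001]
force: [1.0, 0.4, -0.7]
gripper_width: 84.9
```

Request:
arm_command([
  {"translation":[0,0,0],"dr":[0,0,0],"hand":85},
  {"translation":[0,0,0],"dr":[0,0,0],"hand":85},
])

```text
clock: 2.57
tcp_pos: [479.0, 211.4, 195.6]
eef_rot: [0.474, 0.88, -0.002, -0.002]
force: [0.5, -1.0, 1.2]
gripper_width: 84.8
```

```bash
cat >> h.py <<'E'
from scipy.spatial.transform import Rotation as Rot
def st():
    o=get_obs();r=Rot.from_quat(o["eef_rot"]).as_matrix()
    print("t",o["clock"],"tcp",o["tcp_pos"].round(1),"yaw",np.degrees(np.arctan2(r[1,0],r[0,0])).round(2),"z",r[:,2].round(3),"F",o["force"].round(1),"M",o["wrist_torque"].round(2),"w",o["gripper_width"].round(1),"j",np.degrees(o["joint_pos"]).round(1))
    return o,r
def wray(c,o,r,u,v):
    f=240/np.tan(np.radians(c["fovy"])/2);dx=u-c["cx"];dy=v-c["cy"];q=np.hypot(dx,dy);t=q/f
    d=np.array([np.sin(t)*dx/q,-np.sin(t)*dy/q,-np.cos(t)]);H=c["hand_eye"]
    return o["tcp_pos"]+r@H[:3,3], r@H[:3,:3]@d
def watz(c,o,r,u,v,z):
    a,d=wray(c,o,r,u,v);return a+d*(z-a[2])/d[2]
def wproj(c,o,r,p):
    f=240/np.tan(np.radians(c["fovy"])/2);H=c["hand_eye"]
    q=r.T@(np.array(p,float)-o["tcp_pos"]);q=H[:3,:3].T@(q-H[:3,3])
    x,y,z=q[0],-q[1],-q[2];rr=np.hypot(x,y);t=np.arctan2(rr,z)
    return np.array([c["cx"]+f*t*x/rr,c["cy"]+f*t*y/rr])
E
python3 - <<'E'
from h import *
o,r=st()
c=camera("wrist");cv2.imwrite("pics/w2.png",c["color"])
im=c["color"].copy()
def box(cx,cy,yaw,h,z,col):
    P=[]
    for s in((1,1),(-1,1),(-1,-1),(1,-1)):
        a=np.radians(yaw);x,y=s[0]*h,s[1]*h
        P.append(wproj(c,o,r,(cx+x*np.cos(a)-y*np.sin(a),cy+x*np.sin(a)+y*np.cos(a),z)))
    cv2.polylines(im,[np.int32(np.round(np.array(P)))],True,col,1)
box(481,214,33.5,16,138,(0,255,0));box(481,214,33.5,25,43,(255,255,0));box(481,214,33.5,25,3,(255,0,255))
cv2.imwrite("pics/w2o.png",im)
E
```

```text
Traceback (most recent call last):
  File "h.py", line 20, in st
    print("t",o["clock"],"tcp",o["tcp_pos"].round(1),"yaw",np.degrees(np.arctan2(r[1,0],r[0,0])).round(2),"z",r[:,2].round(3),"F",o["force"].round(1),"M",o["wrist_torque"].round(2),"w",o["gripper_width"].round(1),"j",np.degrees(o["joint_pos"]).round(1))
                                                                                                                                                                                         ^^^^^^^^^^^^^^^^^^^^^^^^
AttributeError: 'float' object has no attribute 'round'
```

```bash
sed -i 's/o\["gripper_width"\].round(1)/round(o["gripper_width"],1)/' h.py
cat >> h.py <<'E'
def wbox(im,c,o,r,cx,cy,yaw,h,z,col,h2=None):
    P=[];h2=h2 or h
    for s in((1,1),(-1,1),(-1,-1),(1,-1)):
        a=np.radians(yaw);x,y=s[0]*h,s[1]*h2
        P.append(wproj(c,o,r,(cx+x*np.cos(a)-y*np.sin(a),cy+x*np.sin(a)+y*np.cos(a),z)))
    cv2.polylines(im,[np.int32(np.round(np.array(P)))],True,col,1)
E
python3 - <<'E'
from h import *
o,r=st()
c=camera("wrist");cv2.imwrite("pics/w2.png",c["color"])
im=c["color"].copy()
for h,z,k in((16,138,(0,255,0)),(25,43,(255,255,0)),(25,3,(255,0,255))): wbox(im,c,o,r,481,214,33.5,h,z,k)
cv2.imwrite("pics/w2o.png",im)
E
```

```text
t 2.5667 tcp [479.  211.4 195.6] yaw 123.39 z [-0.005 -0.003 -1.   ] F [ 0.5 -1.   1.2] M [-0.02  0.03  0.02] w 84.8 j [23.8  7.5 -6.4 76.4 -0.  80.4]
```

View pics/w2o.png

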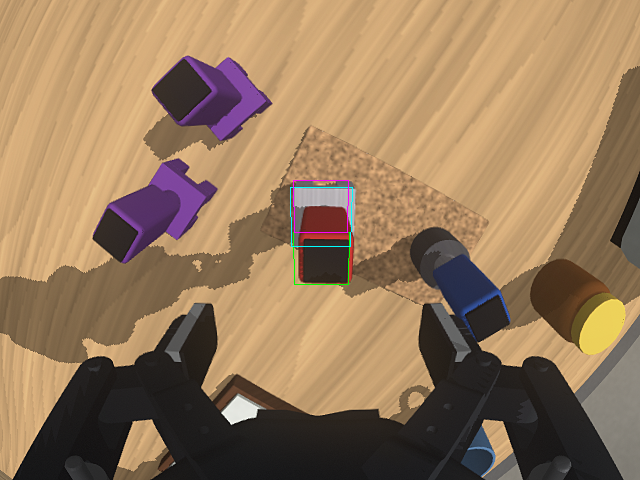

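The overlay matches the driver to within about 2 mm. I'll narrow the jaws to keep clear of the blue driver and descend onto the handle.

Request:
arm_command([
  {"translation":[0,0,0],"dr":[0,0,0],"hand":64},
  {"translation":[0,0,0],"dr":[0,0,0],"hand":64},
  {"translation":[0,0,-20],"dr":[0,0,0],"hand":64},
  {"translation":[0,0,-25],"dr":[0,0,0],"hand":64},
  {"translation":[0,0,-25],"dr":[0,0,0],"hand":64},
  {"translation":[0,0,-25],"dr":[0,0,0],"hand":64},
  {"translation":[0,0,-14],"dr":[0,0,0],"hand":64},
  {"translation":[0,0,0],"dr":[0,0,0],"hand":64},
])

```text
clock: 3.28
tcp_pos: [480.5, 212.8, 87.5]
eef_rot: [0.474, 0.881, -0.001, -0.0]
force: [-0.5, -0.1, 0.7]
gripper_width: 63.9
```

```bash
python3 - <<'E'
from h import *
o,r=st()
c=camera("wrist");cv2.imwrite("pics/w3.png",c["color"])
for n in("top","scene"):cv2.imwrite(f"pics/{n}3.png",camera(n)["color"])
st()
E
```

```text
t 3.2833 tcp [480.5 212.8  87.5] yaw 123.46 z [-0.001 -0.001 -1.   ] F [-0.5 -0.1  0.7] M [-0.03  0.04 -0.02] w 63.9 j [ 23.9   9.6 -17.7  62.8  -0.   80.4]
t 3.4333 tcp [482.2 213.7  90.8] yaw 123.47 z [ 0.003  0.001 -1.   ] F [-0.2  0.3  0.6] M [-0.02 -0.06 -0.04] w 64.1 j [ 23.9   9.5 -17.4  62.9  -0.   80.4]
```

View pics/w3.png

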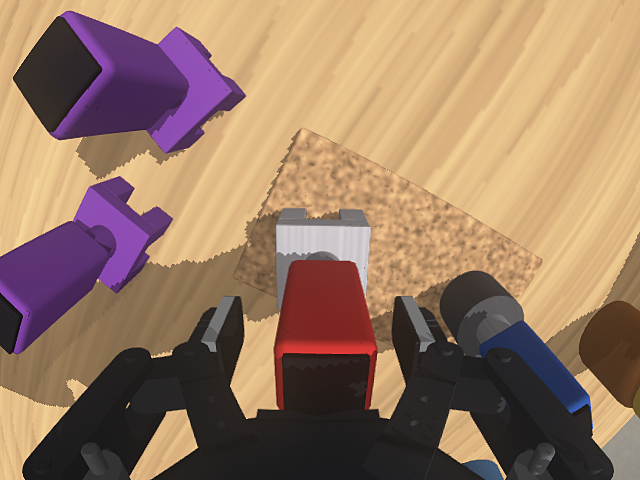

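View pics/scene3.png

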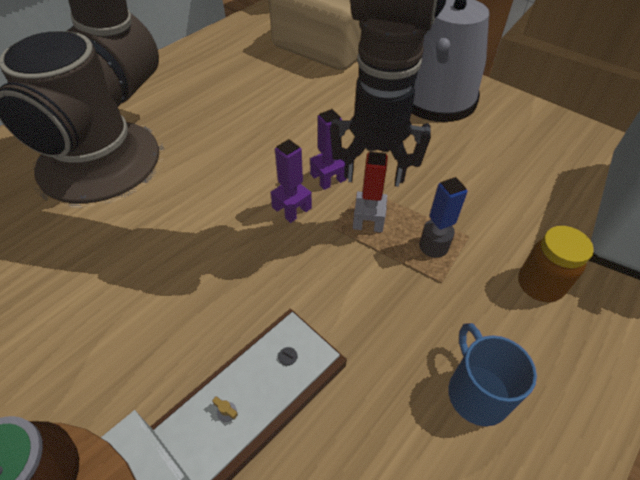

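The handle sits about 2 mm toward the right jaw and the blue driver is clear. I'll shift slightly and close.

Request:
arm_command([
  {"translation":[1.5,1,0],"dr":[0,0,0],"hand":64},
  {"translation":[0,0,0],"dr":[0,0,0],"hand":45},
  {"translation":[0,0,0],"dr":[0,0,0],"hand":38},
  {"translation":[0,0,0],"dr":[0,0,0],"hand":34},
  {"translation":[0,0,0],"dr":[0,0,0],"hand":28},
  {"translation":[0,0,0],"dr":[0,0,0],"hand":25},
  {"translation":[0,0,0],"dr":[0,0,0],"hand":25},
  {"translation":[0,0,0],"dr":[0,0,0],"hand":25},
], newtons=50)

```text
clock: 4.1
tcp_pos: [482.5, 214.3, 89.0]
eef_rot: [0.473, 0.881, 0.0, 0.0]
force: [-1.2, -1.0, 6.1]
gripper_width: 31.7
```

Request:
arm_command([
  {"translation":[0,0,0],"dr":[0,0,0],"hand":25},
  {"translation":[0,0,10],"dr":[0,0,0],"hand":25},
  {"translation":[0,0,30],"dr":[0,0,0],"hand":25},
  {"translation":[0,0,40],"dr":[0,0,0],"hand":25},
  {"translation":[0,0,30],"dr":[0,0,0],"hand":25},
  {"translation":[0,0,10],"dr":[0,0,0],"hand":25},
  {"translation":[0,0,0],"dr":[0,0,0],"hand":25},
  {"translation":[0,0,0],"dr":[0,0,0],"hand":25},
])

```text
clock: 4.77
tcp_pos: [482.2, 214.2, 207.8]
eef_rot: [0.473, 0.881, -0.0, -0.0]
force: [0.3, -0.6, -2.8]
gripper_width: 31.7
```

```bash
python3 - <<'E'
from h import *
o,r=st()
c=camera("wrist");cv2.imwrite("pics/w4.png",c["color"])
for n in("top","scene"):cv2.imwrite(f"pics/{n}4.png",camera(n)["color"])
st()
E
```

```text
t 4.7667 tcp [482.2 214.2 207.8] yaw 123.5 z [-0.  0. -1.] F [ 0.3 -0.6 -2.8] M [-0.01 -0.    0.04] w 31.7 j [24.   7.5 -4.8 77.6  0.  80.5]
t 4.9167 tcp [481.3 213.8 206.1] yaw 123.49 z [-0.003 -0.002 -1.   ] F [ 0.4 -0.1 -0.8] M [-0.05  0.01  0.07] w 31.6 j [24.   7.6 -5.  77.6 -0.  80.5]
```

View pics/w4.png

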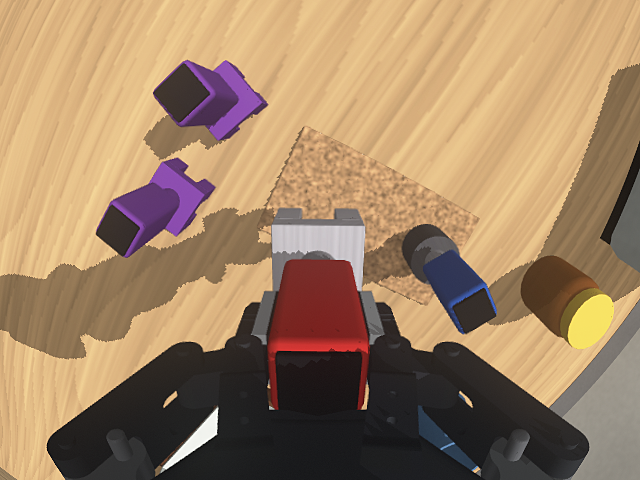

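View pics/scene4.png

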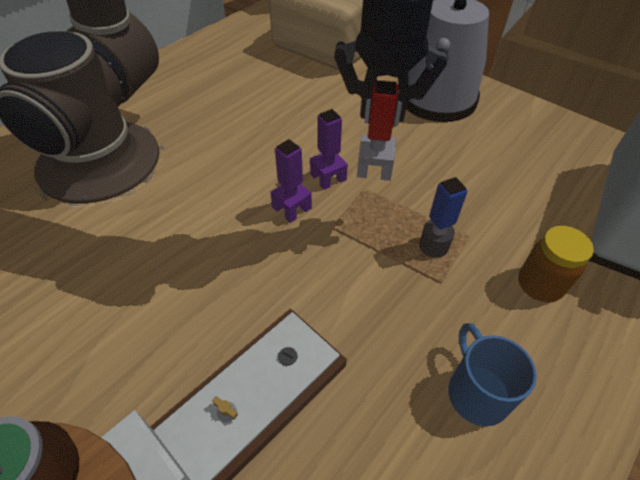

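```bash
python3 - <<'E'
from h import *
c=camera("wrist");H=c["hand_eye"]
f=240/np.tan(np.radians(c["fovy"])/2)
def tz(u,v,z):
    dx=u-c["cx"];dy=v-c["cy"];q=np.hypot(dx,dy);t=q/f
    d=H[:3,:3]@np.array([np.sin(t)*dx/q,-np.sin(t)*dy/q,-np.cos(t)]);a=H[:3,3]
    return (a+d*(z-a[2])/d[2]).round(1)
for zf in(83,86,89):
  print(zf,"sock edge",tz(272.5,225,zf-40),tz(364,224,zf-40),"foot prong far edge top",tz(273,209,zf),tz(363,208,zf),"cap",tz(271,351,zf-135),tz(365,351,zf-135))
  print("  handle bottom", tz(283,262,zf-62),tz(353,262,zf-62))
print(get_obs()["clock"])
E
python3 -c "
import cv2
t=cv2.imread('pics/w4.png')
cv2.imwrite('pics/w4z.png',cv2.resize(t[195:415,240:400],None,fx=2.7,fy=2.7,interpolation=cv2.INTER_CUBIC))"
```

```text
83 sock edge [ 25.7 -22.3  43. ] [26.2 25.7 43. ] foot prong far edge top [ 24.7 -26.7  83. ] [25.3 29.9 83. ] cap [ 14.  -12.6 -52. ] [ 13.9  15.5 -52. ]
  handle bottom [ 13.7 -15.2  21. ] [13.7 18.2 21. ]
86 sock edge [ 24.8 -22.7  46. ] [25.4 26.  46. ] foot prong far edge top [ 24. -27.  86.] [24.6 30.3 86. ] cap [ 11.8 -13.1 -49. ] [ 11.8  15.9 -49. ]
  handle bottom [ 12.5 -15.5  24. ] [12.5 18.5 24. ]
89 sock edge [ 24. -23.  49.] [24.5 26.4 49. ] foot prong far edge top [ 23.2 -27.4  89. ] [23.9 30.7 89. ] cap [  9.7 -13.5 -46. ] [  9.7  16.4 -46. ]
  handle bottom [ 11.3 -15.8  27. ] [11.3 18.8 27. ]
4.9667
```

View pics/w4z.png

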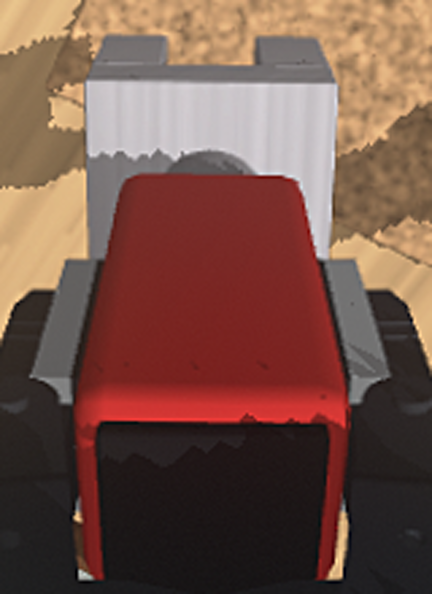

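The driver is gripped and centred in the tool to about 1 mm. Next I carry it over the screw and turn −28° to align it.

Request:
arm_command([
  {"translation":[3.2,-17.3,0],"dr":[0,0,-0.0244],"hand":25},
  {"translation":[6.2,-34.3,0],"dr":[0,0,-0.0444],"hand":25},
  {"translation":[6.2,-34.3,0],"dr":[0,0,-0.0444],"hand":25},
  {"translation":[6.2,-34.3,0],"dr":[0,0,-0.0444],"hand":25},
  {"translation":[6.2,-34.3,0],"dr":[0,0,-0.0444],"hand":25},
  {"translation":[6.2,-34.3,0],"dr":[0,0,-0.0444],"hand":25},
  {"translation":[6.2,-34.3,0],"dr":[0,0,-0.0444],"hand":25},
  {"translation":[6.2,-34.3,0],"dr":[0,0,-0.0444],"hand":25},
])

```text
clock: 5.63
tcp_pos: [528.2, -44.8, 207.0]
eef_rot: [0.615, 0.789, -0.001, -0.001]
force: [0.5, 1.4, -1.1]
gripper_width: 31.6
```

Request:
arm_command([
  {"translation":[6.2,-34.3,0],"dr":[0,0,-0.0444],"hand":25},
  {"translation":[6.2,-34.3,0],"dr":[0,0,-0.0444],"hand":25},
  {"translation":[6.2,-34.3,-10],"dr":[0,0,-0.0444],"hand":25},
  {"translation":[3.1,-17,-20],"dr":[0,0,-0.02],"hand":25},
  {"translation":[0,0,-10],"dr":[0,0,0],"hand":25},
  {"translation":[0,0,0],"dr":[0,0,0],"hand":25},
  {"translation":[0,0,0],"dr":[0,0,0],"hand":25},
])

```text
clock: 6.22
tcp_pos: [549.4, -162.3, 166.9]
eef_rot: [0.672, 0.74, -0.001, -0.002]
force: [0.3, 0.5, -1.3]
gripper_width: 31.5
```

```bash
python3 - <<'E'
from h import *
o,r=st()
c=camera("wrist");cv2.imwrite("pics/w5.png",c["color"])
for n in("top","scene"):
  im=camera(n);cv2.imwrite(f"pics/{n}5.png",im["color"])
im=im["color"]
cv2.imwrite("pics/s5z.png",cv2.resize(im[300:460,120:320],None,fx=3.7,fy=3.7,interpolation=cv2.INTER_CUBIC))
st()
E
```

```text
t 6.2167 tcp [ 549.4 -162.3  166.9] yaw 95.53 z [-0.003  0.001 -1.   ] F [ 0.3  0.5 -1.3] M [0.07 0.   0.03] w 31.5 j [-16.5  12.9  -3.4  73.8   0.   68. ]
t 6.3667 tcp [ 550.8 -162.1  169.2] yaw 95.61 z [ 0.001 -0.    -1.   ] F [-0.1 -0.1 -0.7] M [ 0.03  0.   -0.04] w 31.6 j [-16.4  12.8  -3.3  73.8   0.   68. ]
```

View pics/w5.png

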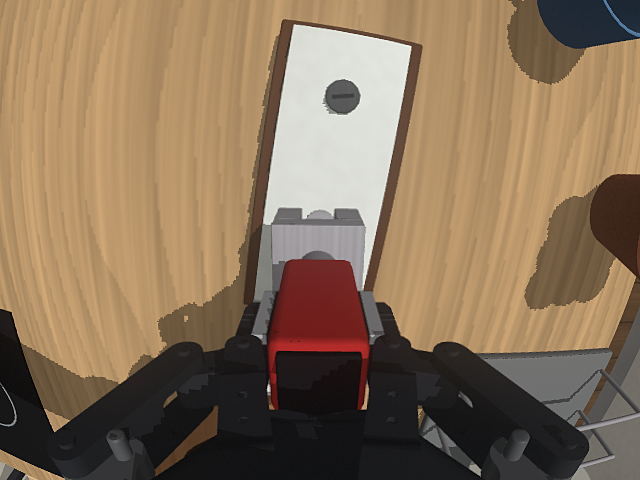

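View pics/s5z.png

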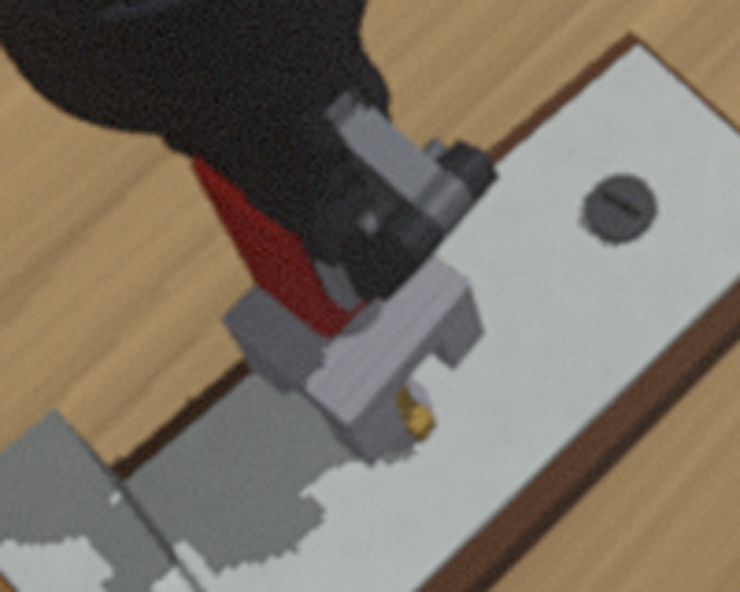

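View pics/scene5.png

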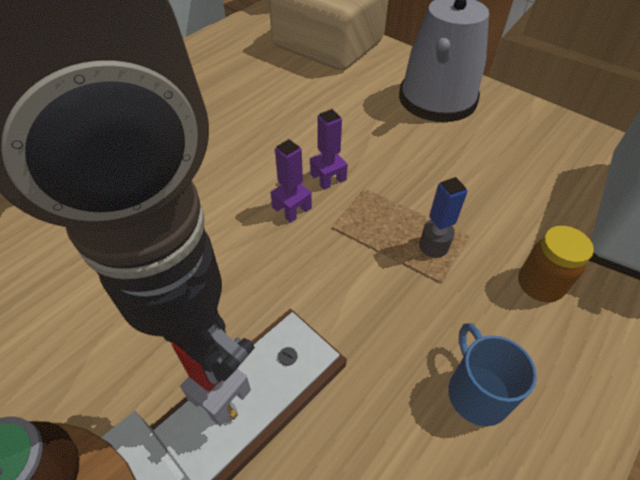

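View pics/top5.png

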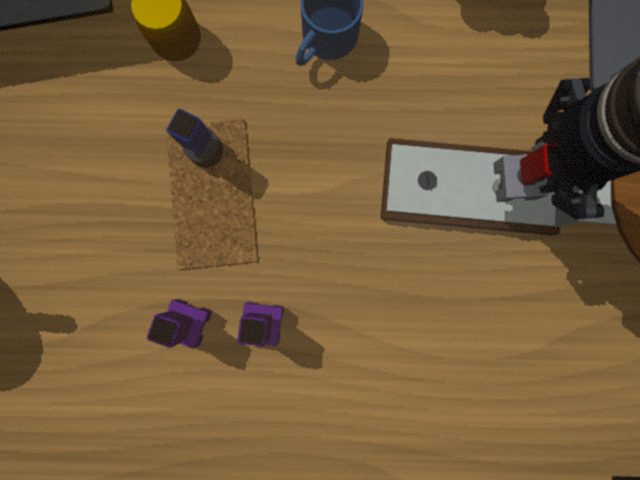

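```bash
cat >> h.py <<'E'
def dover(c,img,x,y,zf,yaw,roi,s,name):
    x0,y0,w,h=roi
    im=cv2.resize(img[y0:y0+h,x0:x0+w],None,fx=s,fy=s,interpolation=cv2.INTER_CUBIC)
    for hh,z,k in((25,40,(0,255,255)),(25,0,(255,0,255)),(16,135,(0,255,0)),(16,62,(0,255,0))):
        a=np.radians(yaw);P=[]
        for sx,sy in((1,1),(-1,1),(-1,-1),(1,-1)):
            q=(x+hh*(sx*np.cos(a)-sy*np.sin(a)),y+hh*(sx*np.sin(a)+sy*np.cos(a)),zf+z)
            u=proj(c,q);P.append(((u[0]-x0+.5)*s,(u[1]-y0+.5)*s))
        cv2.polylines(im,[np.int32(np.round(P))],True,k,1)
    cv2.imwrite("pics/"+name,im)
E
python3 - <<'E'
from h import *
ct=camera("top");cs=camera("scene");o,r=st()
dover(cs,cv2.imread("pics/scene5.png"),550.7,-162.4,82,5.5,(150,320,130,110),6,"o5s.png")
dover(ct,cv2.imread("pics/top5.png"),550.7,-162.4,82,5.5,(480,130,90,90),6.5,"o5t.png")
E
```

```text
t 6.4667 tcp [ 551.  -162.2  169.4] yaw 95.6 z [ 0.002 -0.    -1.   ] F [-0.6  0.6 -1.1] M [ 0.01  0.03 -0.  ] w 31.7 j [-16.4  12.8  -3.3  73.8   0.   68. ]
```

View pics/o5s.png

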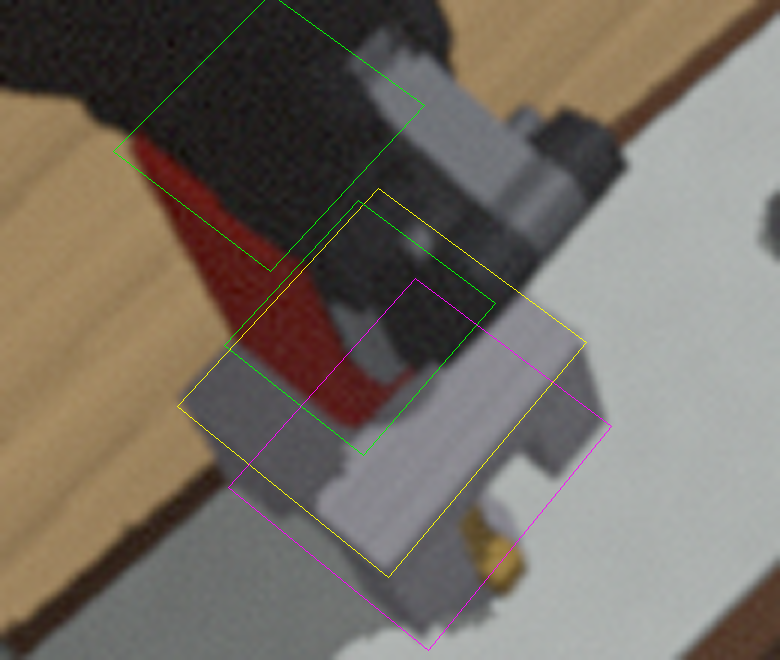

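View pics/o5t.png

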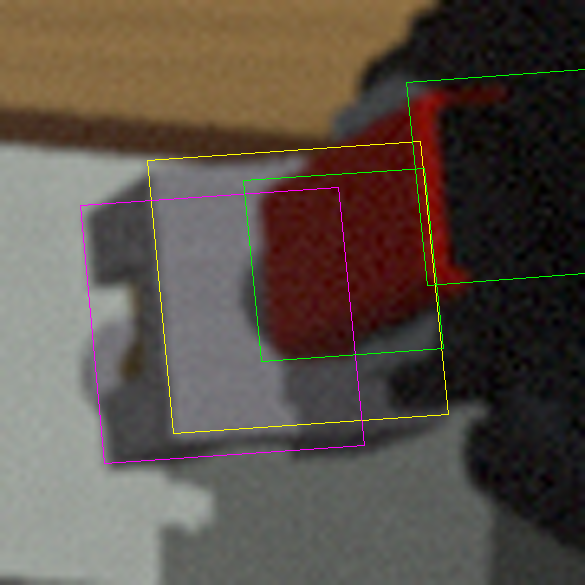

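Overlays from both cameras place the driver within about 2 mm of the screw axis, with the yaw matching. I'll lower it in stages.

Request:
arm_command([
  {"translation":[0,0,-12],"dr":[0,0,0],"hand":25},
  {"translation":[0,0,-12],"dr":[0,0,0],"hand":25},
  {"translation":[0,0,-6],"dr":[0,0,0],"hand":25},
  {"translation":[0,0,-5],"dr":[0,0,0],"hand":25},
  {"translation":[0,0,-5],"dr":[0,0,0],"hand":25},
  {"translation":[0,0,0],"dr":[0,0,0],"hand":25},
])

```text
clock: 6.97
tcp_pos: [550.3, -162.8, 127.7]
eef_rot: [0.672, 0.74, -0.0, -0.0]
force: [0.5, 0.8, -2.1]
gripper_width: 31.5
```

```bash
python3 - <<'E'
from h import *
o,r=st()
c=camera("wrist");cv2.imwrite("pics/w6.png",c["color"])
cs=camera("scene");cv2.imwrite("pics/scene6.png",cs["color"])
dover(cs,cs["color"],550.7,-162.4,42,5.5,(150,320,130,110),6,"o6s.png")
st()
E
```

```text
t 6.9667 tcp [ 550.3 -162.8  127.7] yaw 95.53 z [-0.001  0.    -1.   ] F [ 0.5  0.8 -2.1] M [ 0.04 -0.    0.  ] w 31.5 j [-16.5  13.6  -7.6  68.9   0.   68. ]
t 7.0667 tcp [ 550.6 -163.1  128.6] yaw 95.52 z [ 0. -0. -1.] F [ 1.2 -0.9 -1.8] M [-0.02 -0.03  0.01] w 31.5 j [-16.5  13.5  -7.5  68.9  -0.   68. ]
```

View pics/o6s.png

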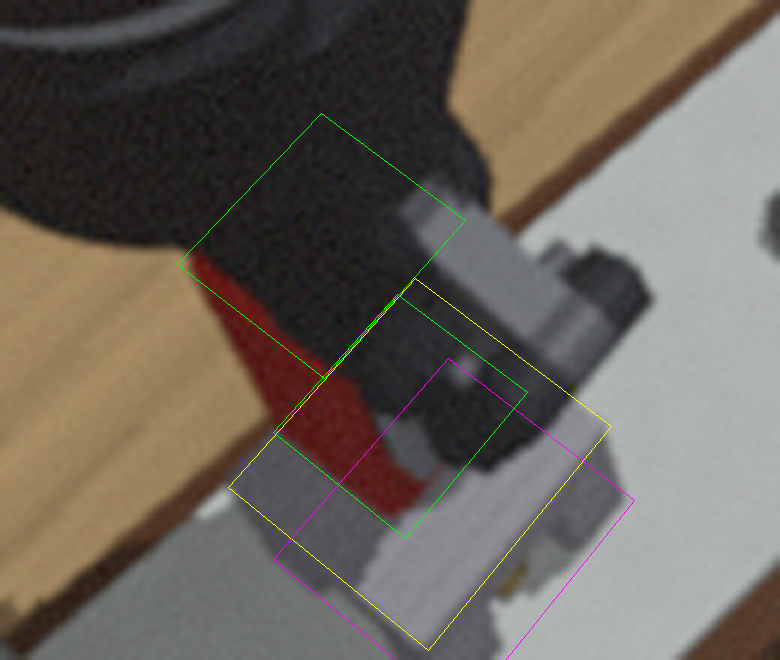

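View pics/w6.png

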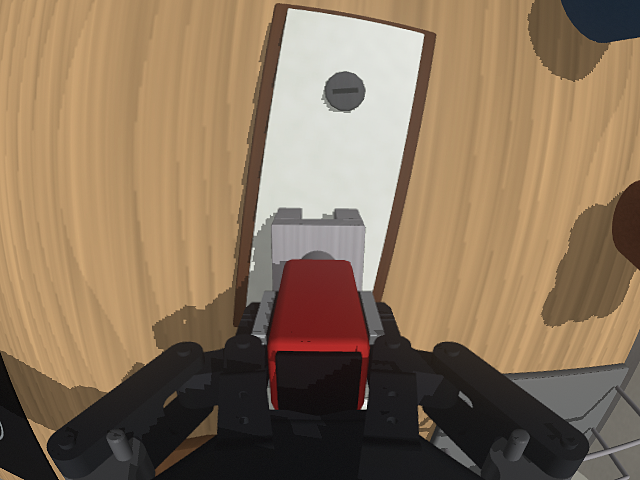

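The bar is visible inside the slot and there is no contact force, so I lower further.

Request:
arm_command([
  {"translation":[0,0,-4],"dr":[0,0,0],"hand":25},
  {"translation":[0,0,-4],"dr":[0,0,0],"hand":25},
  {"translation":[0,0,0],"dr":[0,0,0],"hand":25},
  {"translation":[0,0,0],"dr":[0,0,0],"hand":25},
])

```text
clock: 7.4
tcp_pos: [550.3, -163.0, 120.0]
eef_rot: [0.672, 0.74, -0.0, -0.0]
force: [0.6, 0.3, -1.8]
gripper_width: 31.5
```

Request:
arm_command([
  {"translation":[0,0,-1.5],"dr":[0,0,0],"hand":25},
  {"translation":[0,0,0],"dr":[0,0,0],"hand":25},
  {"translation":[0,0,-1],"dr":[0,0,0],"hand":25},
  {"translation":[0,0,0],"dr":[0,0,0],"hand":25},
])

```text
clock: 7.73
tcp_pos: [550.5, -163.1, 117.7]
eef_rot: [0.672, 0.74, -0.0, -0.0]
force: [0.6, 0.2, -1.7]
gripper_width: 31.4
```

Request:
arm_command([
  {"translation":[0,0,-1],"dr":[0,0,0],"hand":25},
  {"translation":[0,0,0],"dr":[0,0,0],"hand":25},
  {"translation":[0,0,-1],"dr":[0,0,0],"hand":25},
  {"translation":[0,0,0],"dr":[0,0,0],"hand":25},
])

```text
clock: 8.07
tcp_pos: [550.5, -163.0, 115.6]
eef_rot: [0.672, 0.74, -0.0, -0.0]
force: [-0.5, 0.1, -2.0]
gripper_width: 31.6
```

```bash
python3 - <<'E'
from h import *
o,r=st()
c=camera("wrist");cv2.imwrite("pics/w7.png",c["color"])
cs=camera("scene");cv2.imwrite("pics/scene7.png",cs["color"])
dover(cs,cs["color"],550.7,-162.8,30,5.5,(150,340,130,110),6,"o7s.png")
st()
E
```

```text
t 8.0667 tcp [ 550.5 -163.   115.6] yaw 95.51 z [-0.  0. -1.] F [-0.5  0.1 -2. ] M [-0.01  0.   -0.  ] w 31.6 j [-16.5  13.8  -8.8  67.4   0.   68. ]
t 8.1667 tcp [ 550.5 -163.1  115.7] yaw 95.51 z [-0.  0. -1.] F [ 1.3 -0.4 -2. ] M [ 0.01 -0.03 -0.01] w 31.2 j [-16.5  13.8  -8.8  67.4   0.   68. ]
```

View pics/o7s.png

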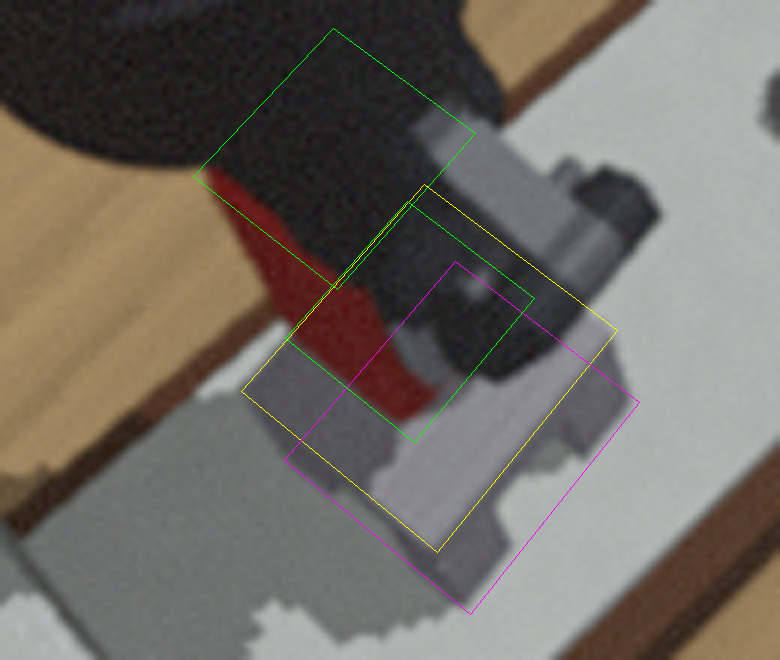

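Request:
arm_command([
  {"translation":[0,0,-0.7],"dr":[0,0,0],"hand":25},
  {"translation":[0,0,0],"dr":[0,0,0],"hand":25},
  {"translation":[0,0,-0.7],"dr":[0,0,0],"hand":25},
  {"translation":[0,0,0],"dr":[0,0,0],"hand":25},
])

```text
clock: 8.5
tcp_pos: [550.5, -163.1, 114.3]
eef_rot: [0.672, 0.74, -0.0, -0.0]
force: [-0.5, 0.2, -1.4]
gripper_width: 30.9
```

Request:
arm_command([
  {"translation":[0,0,-0.7],"dr":[0,0,0],"hand":25},
  {"translation":[0,0,0],"dr":[0,0,0],"hand":25},
])

```text
clock: 8.67
tcp_pos: [550.5, -163.1, 114.1]
eef_rot: [0.672, 0.74, 0.0, 0.0]
force: [-1.6, -0.4, 1.8]
gripper_width: 31.8
```

Contact force shows, so the driver is seated. Now I turn it clockwise about 85°.

Request:
arm_command([
  {"translation":[0,0,0.4],"dr":[0,0,-0.04],"hand":25},
  {"translation":[0,0,0],"dr":[0,0,-0.074],"hand":25},
  {"translation":[0,0,0],"dr":[0,0,-0.074],"hand":25},
  {"translation":[0,0,0],"dr":[0,0,-0.074],"hand":25},
  {"translation":[0,0,0],"dr":[0,0,-0.074],"hand":25},
  {"translation":[0,0,0],"dr":[0,0,-0.074],"hand":25},
  {"translation":[0,0,0],"dr":[0,0,-0.074],"hand":25},
  {"translation":[0,0,0],"dr":[0,0,-0.074],"hand":25},
])

```text
clock: 9.33
tcp_pos: [550.7, -163.1, 114.1]
eef_rot: [0.851, 0.525, 0.0, 0.0]
force: [0.2, -0.3, -1.3]
gripper_width: 31.5
```

```bash
python3 - <<'E'
from h import *
o,r=st()
c=camera("wrist");cv2.imwrite("pics/w8.png",c["color"])
for n in("top","scene"):cv2.imwrite(f"pics/{n}8.png",camera(n)["color"])
st()
E
```

```text
t 9.3333 tcp [ 550.7 -163.1  114.1] yaw 63.34 z [ 0.  0. -1.] F [ 0.2 -0.3 -1.3] M [ 0.02 -0.08  0.03] w 31.5 j [-16.5  13.9  -9.   67.2   0.  100.2]
t 9.4833 tcp [ 550.6 -163.1  114.1] yaw 63.65 z [ 0. -0. -1.] F [ 0.4 -0.1 -1.2] M [-0.04 -0.11 -0.06] w 31.5 j [-16.5  13.9  -9.   67.2   0.   99.9]
```

View pics/w8.png

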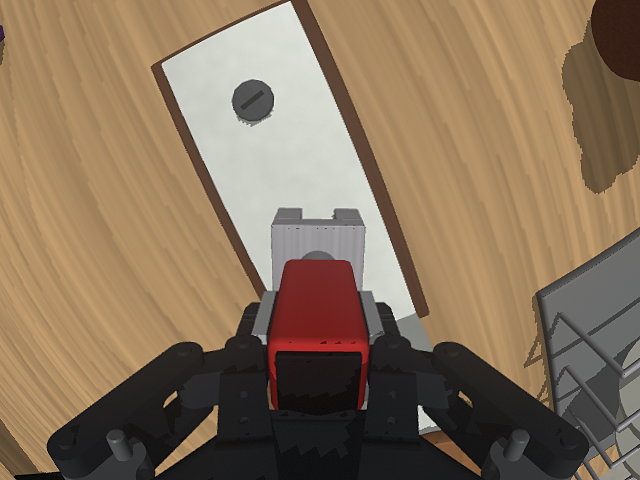

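View pics/scene8.png

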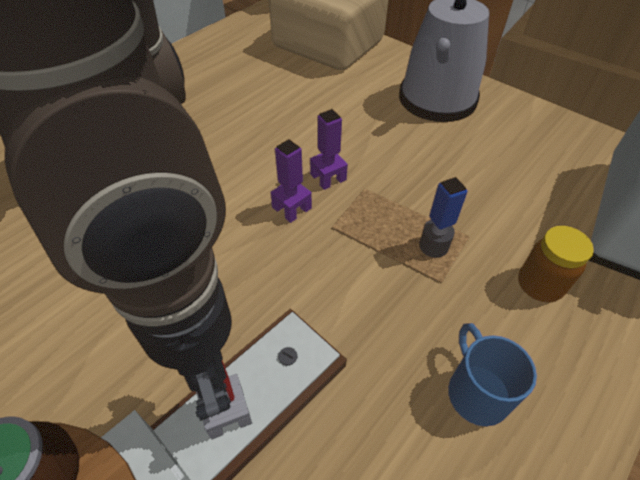

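The driver turns firmly with the tool and contact stays light. I continue the turn.

Request:
arm_command([
  {"translation":[0,0,0],"dr":[0,0,-0.076],"hand":25},
  {"translation":[0,0,0],"dr":[0,0,-0.076],"hand":25},
  {"translation":[0,0,0],"dr":[0,0,-0.076],"hand":25},
  {"translation":[0,0,0],"dr":[0,0,-0.076],"hand":25},
  {"translation":[0,0,0],"dr":[0,0,-0.076],"hand":25},
  {"translation":[0,0,0],"dr":[0,0,-0.076],"hand":25},
])

```text
clock: 9.98
tcp_pos: [550.6, -163.0, 114.1]
eef_rot: [0.947, 0.32, 0.0, -0.0]
force: [-0.2, 0.1, -1.2]
gripper_width: 31.9
```

Request:
arm_command([
  {"translation":[0,0,0],"dr":[0,0,-0.076],"hand":25},
  {"translation":[0,0,0],"dr":[0,0,-0.076],"hand":25},
  {"translation":[0,0,0],"dr":[0,0,-0.076],"hand":25},
  {"translation":[0,0,0],"dr":[0,0,-0.076],"hand":25},
  {"translation":[0,0,0],"dr":[0,0,-0.076],"hand":25},
  {"translation":[0,0,0],"dr":[0,0,-0.076],"hand":25},
  {"translation":[0,0,0],"dr":[0,0,0],"hand":25},
  {"translation":[0,0,-0.4],"dr":[0,0,0],"hand":25},
])

```text
clock: 10.65
tcp_pos: [550.6, -163.0, 114.1]
eef_rot: [0.995, 0.1, 0.0, -0.0]
force: [-2.1, 0.8, 4.9]
gripper_width: 31.3
```

```bash
python3 - <<'E'
from h import *
o,r=st()
c=camera("wrist");cv2.imwrite("pics/w9.png",c["color"])
for n in("top","scene"):
  c=camera(n);cv2.imwrite(f"pics/{n}9.png",c["color"])
dover(c,c["color"],550.7,-162.8,30,10.5,(150,340,130,110),6,"o9s.png")
st()
E
```

```text
t 10.65 tcp [ 550.6 -163.   114.1] yaw 11.47 z [ 0.  0. -1.] F [-2.1  0.8  4.9] M [ 0.23  0.41 -0.04] w 31.3 j [-16.5  13.9  -9.   67.2   0.  152. ]
t 10.8 tcp [ 550.6 -163.   114.1] yaw 11.41 z [ 0.  0. -1.] F [-2.   1.   3.4] M [0.24 0.31 0.05] w 31.8 j [-16.5  13.8  -9.   67.1   0.  152.1]
```

View pics/o9s.png

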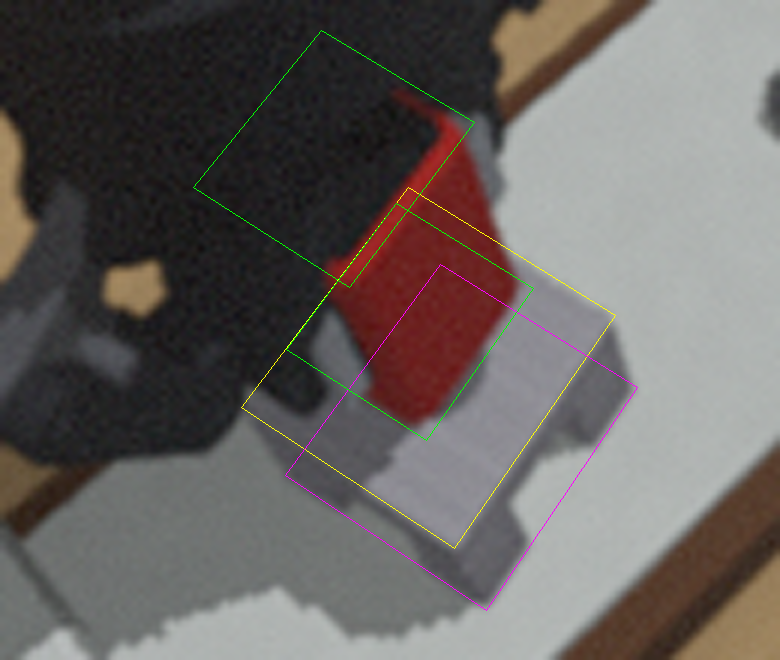

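View pics/w9.png

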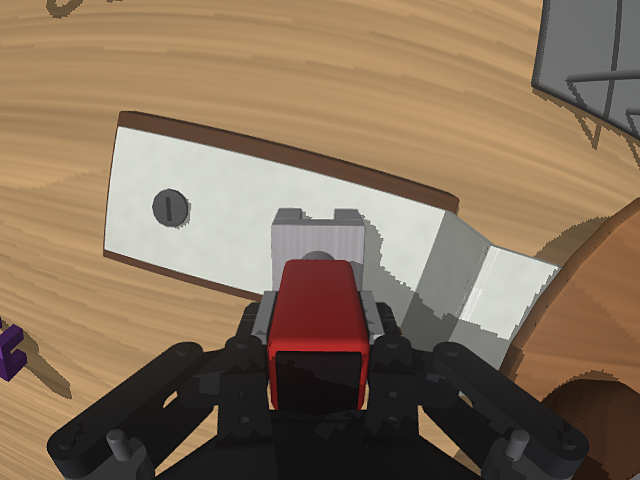

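View pics/top9.png

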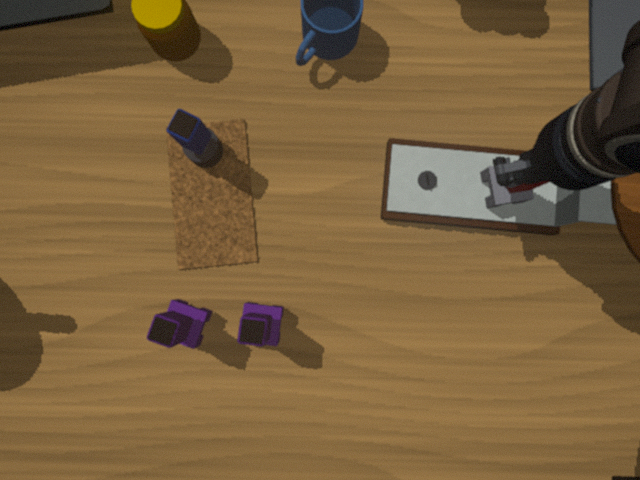

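The driver has turned 84° and stands down on the plate. I release by opening modestly, then check.

Request:
arm_command([
  {"translation":[0,0,0],"dr":[0,0,0],"hand":34},
  {"translation":[0,0,0],"dr":[0,0,0],"hand":38},
  {"translation":[0,0,0],"dr":[0,0,0],"hand":42},
  {"translation":[0,0,0],"dr":[0,0,0],"hand":46},
  {"translation":[0,0,0],"dr":[0,0,0],"hand":50},
  {"translation":[0,0,0],"dr":[0,0,0],"hand":50},
  {"translation":[0,0,0],"dr":[0,0,0],"hand":50},
])

```text
clock: 11.38
tcp_pos: [550.5, -163.1, 113.7]
eef_rot: [0.995, 0.098, -0.0, -0.0]
force: [0.4, -0.2, 0.2]
gripper_width: 50.0
```

```bash
python3 - <<'E'
from h import *
o,r=st()
c=camera("wrist");cv2.imwrite("pics/w10.png",c["color"])
E
```

```text
t 11.3833 tcp [ 550.5 -163.1  113.7] yaw 11.29 z [-0.  0. -1.] F [ 0.4 -0.2  0.2] M [ 0.04 -0.01  0.03] w 50.0 j [-16.5  13.9  -9.   67.1  -0.  152.2]
```

View pics/w10.png

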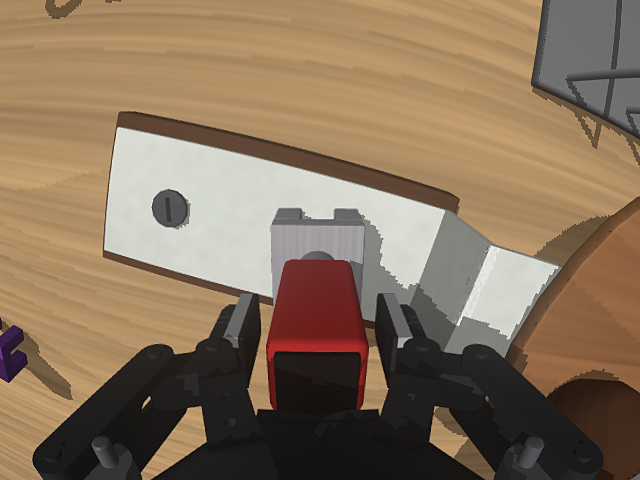

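The pads are clear on both sides and the driver stands freely. I lift straight up.

Request:
arm_command([
  {"translation":[0,0,6],"dr":[0,0,0],"hand":50},
  {"translation":[0,0,15],"dr":[0,0,0],"hand":50},
  {"translation":[0,0,25],"dr":[0,0,0],"hand":50},
  {"translation":[0,0,25],"dr":[0,0,0],"hand":50},
  {"translation":[0,0,30],"dr":[0,0,0],"hand":50},
  {"translation":[0,0,30],"dr":[0,0,0],"hand":50},
  {"translation":[-20,15,15],"dr":[0,0,0],"hand":50},
  {"translation":[-30,25,5],"dr":[0,0,0],"hand":50},
])

```text
clock: 12.1
tcp_pos: [502.7, -124.3, 267.3]
eef_rot: [0.995, 0.097, 0.002, 0.001]
force: [0.3, 1.2, 0.9]
gripper_width: 49.9
```

Request:
arm_command([
  {"translation":[-35,20,0],"dr":[0,0,0],"hand":50},
  {"translation":[-35,20,0],"dr":[0,0,0],"hand":50},
  {"translation":[-35,20,0],"dr":[0,0,0],"hand":50},
  {"translation":[-35,20,0],"dr":[0,0,0],"hand":50},
  {"translation":[-30,20,0],"dr":[0,0,0],"hand":50},
  {"translation":[0,0,0],"dr":[0,0,0],"hand":50},
  {"translation":[0,0,0],"dr":[0,0,0],"hand":50},
])

```text
clock: 12.68
tcp_pos: [329.6, -22.5, 265.9]
eef_rot: [0.995, 0.099, 0.002, 0.0]
force: [0.1, 0.3, 1.0]
gripper_width: 49.9
```

```bash
python3 - <<'E'
from h import *
o,r=st()
c=camera("wrist");cv2.imwrite("pics/w11.png",c["color"])
cs=camera("scene");cv2.imwrite("pics/scene11.png",cs["color"])
dover(cs,cs["color"],550.6,-163,30,11.4,(150,340,130,110),6,"o11s.png")
ct=camera("top");cv2.imwrite("pics/top11.png",ct["color"])
dover(ct,ct["color"],550.6,-163,30,11.4,(465,135,90,90),6.5,"o11t.png")
st()
E
```

```text
t 12.6833 tcp [329.6 -22.5 265.9] yaw 11.4 z [ 0.003 -0.    -1.   ] F [0.1 0.3 1. ] M [ 0.01 -0.03  0.03] w 49.9 j [ -3.9 -13.8 -17.6  86.1  -0.  164.7]
t 12.8333 tcp [331.3 -23.4 265. ] yaw 11.27 z [ 0.001 -0.    -1.   ] F [ 0.2 -0.3 -0.5] M [0.01 0.01 0.03] w 49.8 j [ -4.  -13.5 -17.5  86.   -0.  164.7]
```

View pics/o11s.png

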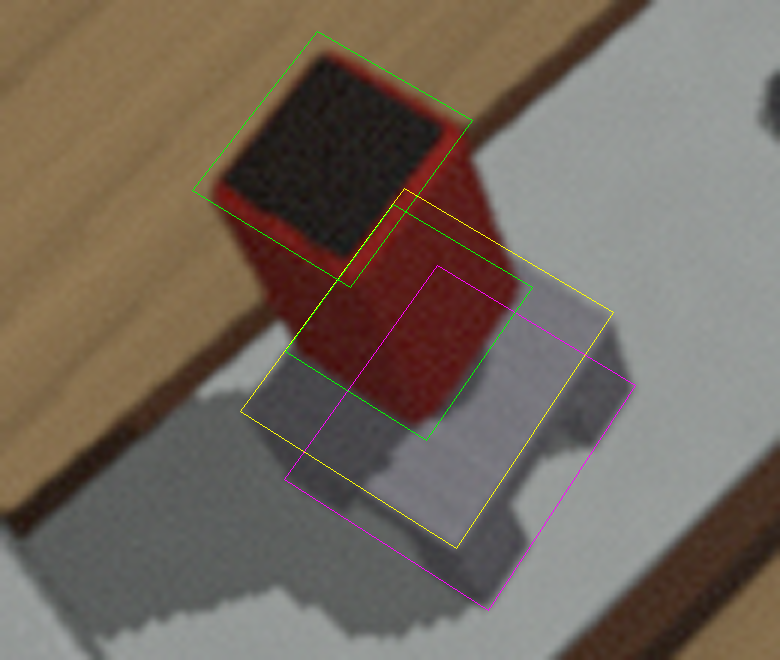

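View pics/o11t.png

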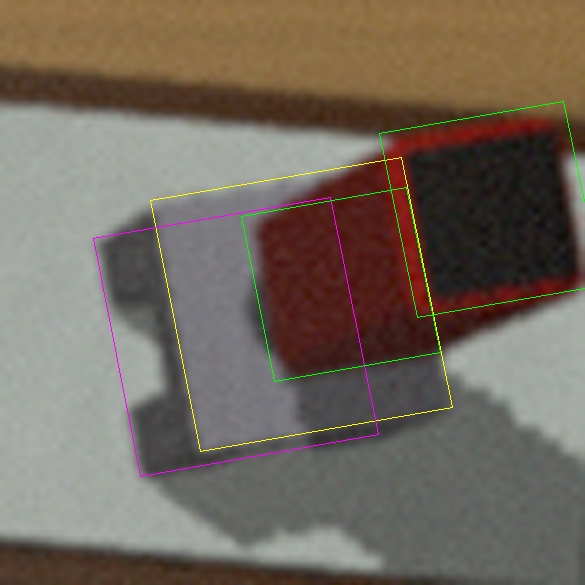

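View pics/scene11.png

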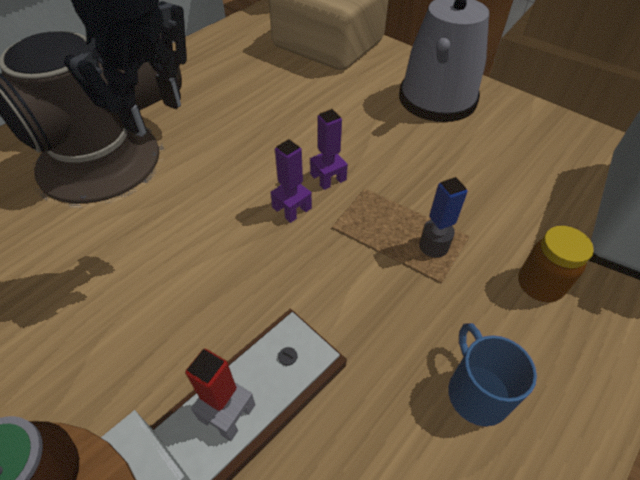

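The driver stands upright and fully down on the screw. Both overlays agree to within about 1–2 mm, and the blue driver is unmoved at (440,215) in the scene view. I'm handing in.

```bash
python3 -c "
from station import *
print(get_obs()['qvel'].round(4));print(finish_job())"
```

```text
[-0.0074  0.0195  0.0028  0.0023  0.0016  0.0018]
the job is handed in; nothing more can be done
None
```

I set the red driver upright on the brass screw with the bar in its slots and lowered it until I felt contact. I then turned it 84° clockwise, released it, and handed the job in at about 13 s.

- **Position:** the last camera overlays put the driver upright and fully down, within about 1–2 mm of where I had measured the screw. The two cameras had disagreed by about 3 mm on the screw's x position, and I aimed for the middle.
- **Screw turn:** I could not see the bar under the socket, so I did not observe the screw's angle directly. With 84° of turn and about 20° of play, it should have turned about 64°.
- **Surroundings:** the blue driver and the purple look-alikes had not visibly moved, and the gripper is clear of everything. The highest force I read during the job was about 6 N.
- **Refused call:** one move call was refused for a missing key. Nothing moved, and I resent it.

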